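# Loosen the left-hand wing nut of the grinding disc

### The job

Slacken the wing nut that holds the thin, wide grinding disc, the one with the half guard round it, so that the disc can be changed. It has a left-hand thread, so it comes loose clockwise as seen from above: feel that it gives that way, never force it tighter, turn it by at least 60 degrees and let go. Leave the wing nut of the thick felt polishing wheel as it is.

Things in the scene. Friction and masses are not known exactly. Their poses are not given: they have to be found in the camera images.
- grinder_wings (a point): Steel wing nut to loosen, on the upright spindle over the dark thin disc (125 mm wide, 6 thick, half guard). 60 mm long over its 2 like ears, wings 12 thick; round hub below 29 wide. Origin: on the turning axis amid the wings, about 112 mm above the worktop, 16 below the ear tops (wings' dip 8 above it), 24 above the hub's top; x along the wings (any direction), y across their thickness, z up.
- grinder_nut (a joint): Turn of that wing nut in rad: 0 tight as found, growing clockwise seen from above, which loosens it (left-hand thread); about 0.12 N m of steady friction, stays where it is left. Anticlockwise it binds within 2 degrees and then resists very stiffly (2 N m at 0.03 rad). The spindle is locked; the nut neither rises nor comes off.
- polisher_wings (a point): Wing nut to leave alone: same kind, size, origin and axes, on a like spindle head with a pale felt wheel (84 mm wide, 22 thick, no guard). About 128 mm above the worktop. Both heads stand on the worktop (base 140 mm wide), one left and one right of the clamping jig, either way round.
- polisher_nut (a joint): Turn of the felt wheel's wing nut in rad: 0 as found, growing clockwise seen from above. It must stay as it is.

How it is judged:
At the end, for the whole second after the job is handed in: The grinding disc's wing nut has been turned clockwise by at least 60 degrees (5 degrees less is accepted) and is at rest; the felt wheel's wing nut is within 0.15 rad (9 degrees) of where it was (value of joint grinder_nut above 0.96 rad and velocity of joint grinder_nut between -0.05 and 0.05 rad/s and value of joint polisher_nut between -0.15 and 0.15 rad); the robot touches nothing.
It fails at once if the grinding disc's wing nut is wrenched tighter: more than 0.07 rad (4 degrees) anticlockwise, which takes about 10 N m (value of joint grinder_nut below -0.07 rad).
It fails at once if the felt wheel's wing nut is turned by more than 0.15 rad (9 degrees) either way (value of joint polisher_nut above 0.15 rad or value of joint polisher_nut below -0.15 rad).
It also fails if it takes over 32 s, if anything falls off the work surface, if the arm or the gripper's body presses on something with over 40 N, if the wrist force passes 120 N, or if a joint passes its speed limit or range.

### The arm

A 6-joint arm with a two-finger parallel gripper is mounted at the origin on a cart in front of the work surface, level with it; the furniture and walls round the work are solid. World frame = base frame: x ahead of the robot, y to its left, z up, the work surface at z = 0. Lengths are in m, angles in rad, forces in N, time in s.
With the tool pointing down it reaches from about 0.4 to 0.825 m from the base axis. Payload 7 kg.
Tool frame: the origin (TCP) lies between the finger pads; the fingertips stand 22 mm ahead of it and the grasp point (between the pads) lies 3 mm ahead of it; z points along the fingers, y is the direction in which the jaws open and shut (so a half turn about z gives the same grasp; the last joint's range is limited). The gripper opens to 88 mm and grips with 3 to 60 N. Pads are 19 mm wide; open, the fingers measure 130 mm over their backs; the gripper's body (78 mm by 193 mm) begins 47 mm behind the grasp point.
Start: joints at [1.487, 0.359, 0.012, 0, -1.224, -0.288], TCP at [0.245, 0.629, 0.249] pointing down, gripper open.
Joint ranges: [-3.07, 3.07], [-1.43, 2.12], [-1.02, 1.25], [-3.03, 1.67], [-3.05, -0], [-3.03, 3.03]. Speed limits (rad/s): [2.39, 2.39, 3.01, 3.14, 3.14, 3.14].

### API

Orientations are given as [roll, pitch, yaw] about the fixed x, y, z axes, in that order (R = Rz(yaw) Ry(pitch) Rx(roll)).
In Python, from station import * gives the robot as it stands. The module is installed in compiled form; this text tells all that it offers.
- The arm moves only by the tool move_arm, never from a script. Its argument "rows" is a list of rows, each an object with "delta_rot": the turn, a rotation vector about the world's x, y, z in degrees, a list of three; "delta_pos": the shift along the world's x, y, z in cm, a list of three; "hand": the finger opening in cm, from 0 to 8.76. A call has exactly 10 rows; each row shifts and turns the commanded pose from where the row before left it; what a row does not reach is not made up. A row lasts 1/10 s, in which the tool goes at most 50 mm and 8.59 degrees, less where a joint would pass 70% of its speed; a pose out of reach is approached as far as the arm can. A call is refused whole if a number of a shift passes 5 or a number of a turn 8.59, either way. A call with a gripper value outside its range is refused whole. The fingers move at their own pace and stop on an object; "force" is the grip in N (left out, the last holds). Time passes only in rows, so rows that do not move let the fingers close, or fill a call up. It gives the time, the measured TCP pose, the force and the opening at its end, in the units of the state.
- get_state(): the state, without advancing time (a new reading comes with each control period).
- grab_frame(name): name is "scene" or "top" or "wrist"; returns the picture (480x640x3 uint8, blue, green, red); there is no depth.
- camera_info(name): a dict with "camera_matrix" (3x3 intrinsics, pixels), "world_from_camera" (4x4, takes a point from camera to world coordinates); the wrist camera has in their place "T_tool_cam" (4x4, takes a point from camera to tool coordinates, whose origin is the TCP and whose axes are the flange's). Camera axes: x right, y down, z forward; pixel columns grow to the right and rows downward; lengths in m; the calibration is good to about 2 mm. A picture is of the moment at which its call begins: read the wrist's pose just before it. camera_info takes no time and is no camera call.
- job_done(): hands the job in, once; it reports no verdict.
The state is a dict: "t": time; "q": joint angles; "qd": joint speeds; "joint_efforts": joint torques, N m; "eef_pos": TCP position; "ee_rot": TCP orientation; "force": force on the tool from outside, world axes, zero at the start; "moment": the same for the moment, N m; "width": finger opening in m.
Only numpy, scipy, OpenCV 4.12 (cv2) and the standard library are available. Lean on these libraries where they do the work, as an engineer would, in place of code of your own. Each camera call takes 0.05 s, during which the arm holds its last target.

## Working session

There is one attempt and no reset: what is moved stays moved. The work goes in short steps, Python scripts to look and compute and a tool call to move; the robot and the scene stay as the last step left them, time stands still between calls to the robot, and variables do not carry over. Pictures are saved under pics/ and viewed, and the job is handed in when it is done.

Besides the shell and the picture viewer there is one more tool, called by a JSON object that holds its "method" and its "body", one argument or row to a line. move_arm: Moves the arm, as the interface text tells. Its arguments: {"type":"object","properties":{"rows":{"type":"array"},"force":{"type":"number"}},"required":["rows"]}

```bash
mkdir -p pics; python3 - <<'E'
from station import *
import cv2
s=get_state();print(s['t'],s['eef_pos'],s['ee_rot'],s['width'])
for n in("scene","top","wrist"):
    cv2.imwrite(f"pics/{n}0.png",grab_frame(n))
    print(n,camera_info(n))
E
```

```text
0.0 [0.24506914 0.6284309  0.24760911] [ 3.13989744e+00 -1.37167481e-04 -3.71935787e-01] 0.08731452478056265
scene {'camera_matrix': array([[624.28790505,   0.        , 318.87719801],
       [  0.        , 624.28790505, 242.63976829],
       [  0.        ,   0.        ,   1.        ]]), 'world_from_camera': array([[ 0.88253569, -0.2354261 ,  0.40706918, -0.15190905],
       [-0.46982186, -0.40470584,  0.78452572, -1.22039404],
       [-0.01995455, -0.88362194, -0.46777567,  0.88123059],
       [ 0.        ,  0.        ,  0.        ,  1.        ]])}
top {'camera_matrix': array([[586.25609886,   0.        , 321.15751354],
       [  0.        , 586.25609886, 236.15596794],
       [  0.        ,   0.        ,   1.        ]]), 'world_from_camera': array([[ 0.00259795, -0.99172977,  0.12831725,  0.3390012 ],
       [-0.99993993, -0.00394269, -0.01022695,  0.0115224 ],
       [ 0.01064829, -0.12828297, -0.99168044,  1.34924582],
       [ 0.        ,  0.        ,  0.        ,  1.        ]])}
wrist {'camera_matrix': array([[338.66061541,   0.        , 321.53625877],
       [  0.        , 338.66061541, 237.71674915],
       [  0.        ,   0.        ,   1.        ]]), 'T_tool_cam': array([[-2.57914154e-04, -9.62521916e-01, -2.71203788e-01,
         7.21684206e-02],
       [ 9.99999878e-01, -1.33908827e-04, -4.75745352e-04,
        -1.06017564e-03],
       [ 4.21598747e-04, -2.71203877e-01,  9.62521833e-01,
        -1.36911365e-01],
       [ 0.00000000e+00,  0.00000000e+00,  0.00000000e+00,
         1.00000000e+00]])}
```

View pics/scene0.png

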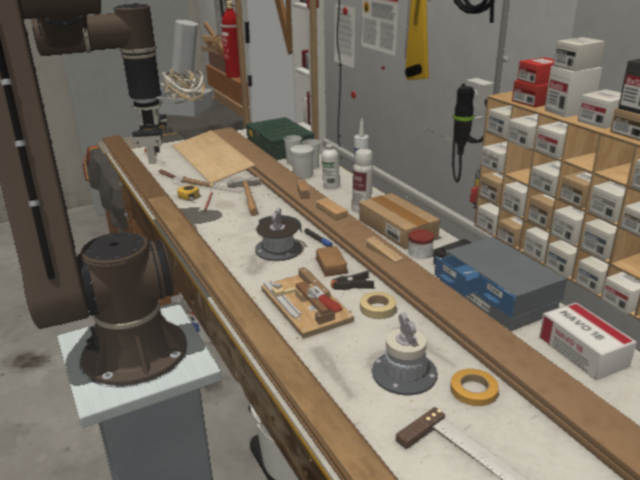

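View pics/top0.png

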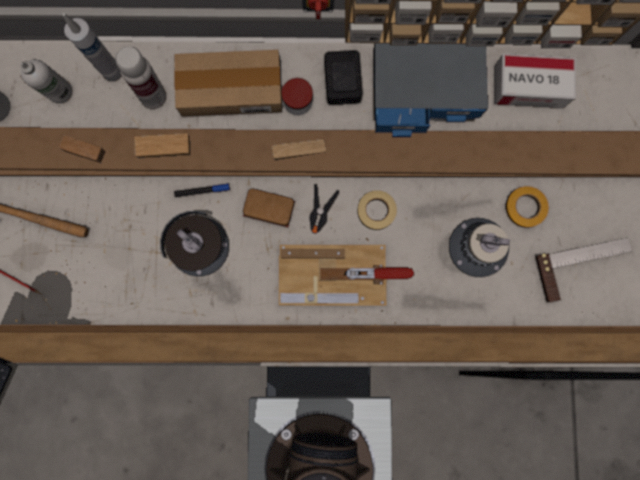

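View pics/wrist0.png

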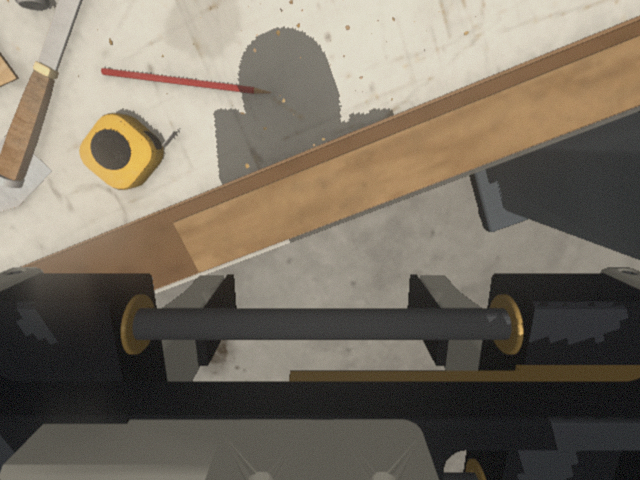

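The grinder (dark disc) is at top px ≈(195,243) and scene px ≈(278,230). The felt head is at top px ≈(480,247). I'll zoom in on the grinder.

```bash
python3 - <<'E'
import cv2,numpy as np
t=cv2.imread("pics/top0.png")[200:285,150:240];s=cv2.imread("pics/scene0.png")[195:270,240:320]
a=cv2.resize(t,(400,378),interpolation=cv2.INTER_CUBIC);b=cv2.resize(s,(400,375),interpolation=cv2.INTER_CUBIC)
cv2.imwrite("pics/crop.png",np.hstack([a[:375],b]))
E
```

```text
(no output)
```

View pics/crop.png

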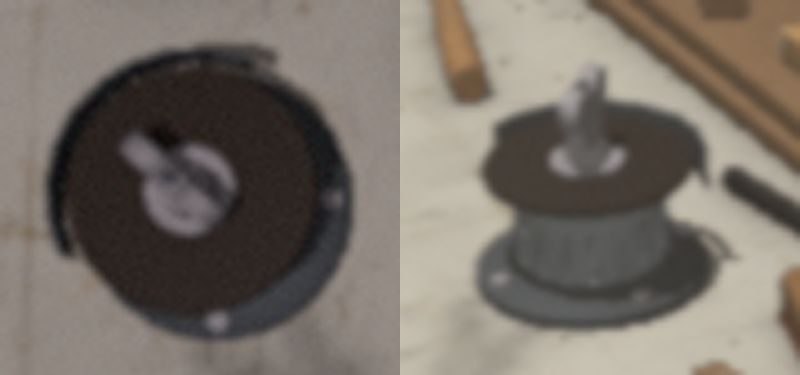

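```bash
cat >h.py <<'E'
import numpy as np,cv2
from station import *
from scipy.spatial.transform import Rotation as R
def ray(n,px,s=None):
    c=camera_info(n);K=c['camera_matrix']
    if n=='wrist':
        T=np.eye(4);T[:3,:3]=R.from_euler('xyz',s['ee_rot']).as_matrix();T[:3,3]=s['eef_pos'];T=T@c['T_tool_cam']
    else:T=c['world_from_camera']
    d=T[:3,:3]@np.linalg.inv(K)@np.array([*px,1.]);return T[:3,3],d
def onz(n,px,z,s=None):
    o,d=ray(n,px,s);return o+d*(z-o[2])/d[2]
E
python3 - <<'E'
from h import *
f=lambda u,v:(150+u*90/400,200+v*85/378)
a=onz('top',f(128,145),.122);b=onz('top',f(228,208),.122);print(a,b,np.linalg.norm(a-b),(a+b)/2,np.degrees(np.arctan2(*(a-b)[[1,0]])))
print('hub',onz('top',f(188,190),.085),'disc',onz('top',f(192,192),.07))
E
```

```text
[0.50414931 0.29885929 0.122     ] [0.47430254 0.25068728 0.122     ] 0.05666897322263407 [0.48922592 0.27477329 0.122     ] 58.218159679049535
hub [0.48712807 0.27760678 0.085     ] disc [0.48790074 0.2787652  0.07      ]
```

{"method": "move_arm", "body": {
  "rows": [
    {"delta_pos":[2.4,-3.5,0],"delta_rot":[0,0,7.9],"hand":8.7},
    {"delta_pos":[2.4,-3.5,0],"delta_rot":[0,0,7.9],"hand":8.7},
    {"delta_pos":[2.4,-3.5,0],"delta_rot":[0,0,7.9],"hand":8.7},
    {"delta_pos":[2.4,-3.5,0],"delta_rot":[0,0,7.9],"hand":8.7},
    {"delta_pos":[2.4,-3.5,0],"delta_rot":[0,0,7.9],"hand":8.7},
    {"delta_pos":[2.4,-3.5,0],"delta_rot":[0,0,7.9],"hand":6},
    {"delta_pos":[2.4,-3.5,0],"delta_rot":[0,0,7.9],"hand":6},
    {"delta_pos":[2.4,-3.5,0],"delta_rot":[0,0,7.9],"hand":6},
    {"delta_pos":[2.4,-3.5,0],"delta_rot":[0,0,7.9],"hand":6},
    {"delta_pos":[2.4,-3.5,0],"delta_rot":[0,0,7.9],"hand":6}
  ]
}}

```text
t: 1.15
eef_pos: [0.4858, 0.2772, 0.2486]
ee_rot: [-3.142, -0.0, 1.013]
force: [0.3, 1.2, -0.2]
width: 0.0605
```

```bash
python3 - <<'E'
from h import *
s=get_state();print(s['t'],s['eef_pos'],np.degrees(s['ee_rot']),s['width'],s['q'],s['qd'])
s=get_state()
cv2.imwrite("pics/w1.png",grab_frame('wrist'))
import json;json.dump({k:np.array(s[k]).tolist() for k in('eef_pos','ee_rot')},open('s1.json','w'))
E
```

```text
1.15 [0.48579886 0.27724879 0.24857067] [-1.79995160e+02 -4.28308324e-03  5.80360403e+01] 0.06054295056725639 [ 8.68541157e-01  1.69188619e-01 -2.46428007e-01 -1.03127711e-04
 -1.15511788e+00  1.71521680e+00] [-7.71570939e-01  3.89845277e-02  4.54853714e-02  1.15885133e-03
 -6.38406265e-03  2.13735156e+00]
```

View pics/w1.png

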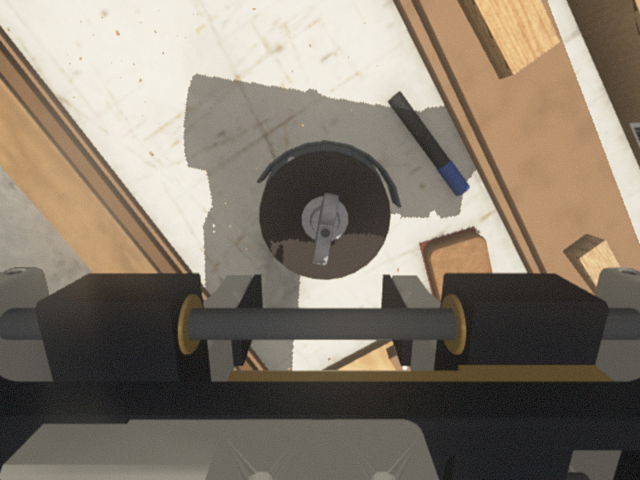

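The disc is at (325,215), with the wings from ≈(328,195) to (321,263). The arm was still moving when this was taken, so I'll retake it at rest.

```bash
python3 - <<'E'
from h import *
import json
s=get_state();print(s['eef_pos'],np.degrees(s['ee_rot']),s['qd'])
g=grab_frame('wrist')
s=get_state();print(s['eef_pos'],np.degrees(s['ee_rot']),s['qd'].round(3))
g=grab_frame('wrist')
json.dump({k:np.array(s[k]).tolist() for k in('eef_pos','ee_rot')},open('s1.json','w'))
cv2.imwrite("pics/w2.png",g)
cv2.imwrite("pics/w2c.png",cv2.resize(g[130:290,240:410],None,fx=3.5,fy=3.5,interpolation=cv2.INTER_CUBIC))
E
```

```text
[0.48783427 0.27323322 0.24847098] [1.79963112e+02 8.52590096e-02 5.87739922e+01] [ 0.06796523  0.00107906 -0.00529632 -0.01071736  0.0005538  -0.45464452]
[0.48683957 0.27517154 0.24837426] [1.79990902e+02 5.48185315e-02 5.78615450e+01] [ 0.059  0.003  0.007 -0.011  0.007 -0.257]
```

View pics/w2c.png

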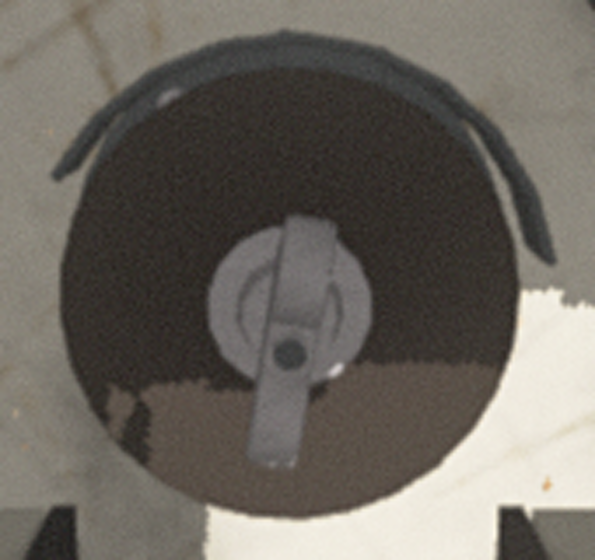

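```bash
python3 - <<'E'
from h import *
import json
s=json.load(open('s1.json'))
f=lambda u,v:(240+u/3.5,130+v/3.5)
a=onz('wrist',f(312,220),.128,s);b=onz('wrist',f(273,458),.128,s);print(a,b,np.linalg.norm(a-b),(a+b)/2,np.degrees(np.arctan2(*(a-b)[[1,0]])))
print(onz('wrist',f(290,352),.12,s), 'hub',onz('wrist',f(290,305),.088,s),'disc',onz('wrist',f(290,292),.075,s))
s=get_state();print(s['eef_pos'],np.degrees(s['ee_rot']),s['qd'].round(3),s['q'].round(2))
E
```

```text
[0.51043045 0.30394261 0.128     ] [0.47394613 0.26212364 0.128     ] 0.055497131716482344 [0.49218829 0.28303313 0.128     ] 48.89741812361155
[0.48955761 0.279594   0.12      ] hub [0.49186112 0.28300409 0.088     ] disc [0.49228234 0.28356889 0.075     ]
[0.48615388 0.2766872  0.24833813] [-1.79995630e+02  3.30606283e-02  5.75395288e+01] [ 0.048  0.001  0.005 -0.004  0.003 -0.09 ] [ 0.87  0.17 -0.25  0.   -1.16  1.71]
```

{"method": "move_arm", "body": {
  "rows": [
    {"delta_pos":[0.5,0.2,-1],"delta_rot":[0,0,-3],"hand":5},
    {"delta_pos":[0,0,-2],"delta_rot":[0,0,-3],"hand":5},
    {"delta_pos":[0,0,-2],"delta_rot":[0,0,-2.7],"hand":5},
    {"delta_pos":[0,0,0],"delta_rot":[0,0,0],"hand":5},
    {"delta_pos":[0,0,0],"delta_rot":[0,0,0],"hand":5},
    {"delta_pos":[0,0,0],"delta_rot":[0,0,0],"hand":5},
    {"delta_pos":[0,0,0],"delta_rot":[0,0,0],"hand":5},
    {"delta_pos":[0,0,0],"delta_rot":[0,0,0],"hand":5},
    {"delta_pos":[0,0,0],"delta_rot":[0,0,0],"hand":5},
    {"delta_pos":[0,0,0],"delta_rot":[0,0,0],"hand":5}
  ]
}}

```text
t: 2.3
eef_pos: [0.4903, 0.2808, 0.1988]
ee_rot: [3.142, -0.0, 0.855]
force: [-0.0, 0.1, -0.3]
width: 0.0498
```

```bash
python3 - <<'E'
from h import *
import json
s=get_state();print(s['eef_pos'],np.degrees(s['ee_rot']),s['qd'].round(3),s['t'])
g=grab_frame('wrist')
json.dump({k:np.array(s[k]).tolist() for k in('eef_pos','ee_rot')},open('s1.json','w'))
cv2.imwrite("pics/w3.png",g)
cv2.imwrite("pics/w3c.png",cv2.resize(g[130:330,210:440],None,fx=3,fy=3,interpolation=cv2.INTER_CUBIC))
E
```

```text
[0.49028763 0.28084346 0.19881073] [ 1.79998461e+02 -2.13206580e-02  4.89966688e+01] [ 0.001  0.003 -0.001 -0.001  0.002 -0.001] 2.3
```

View pics/w3c.png

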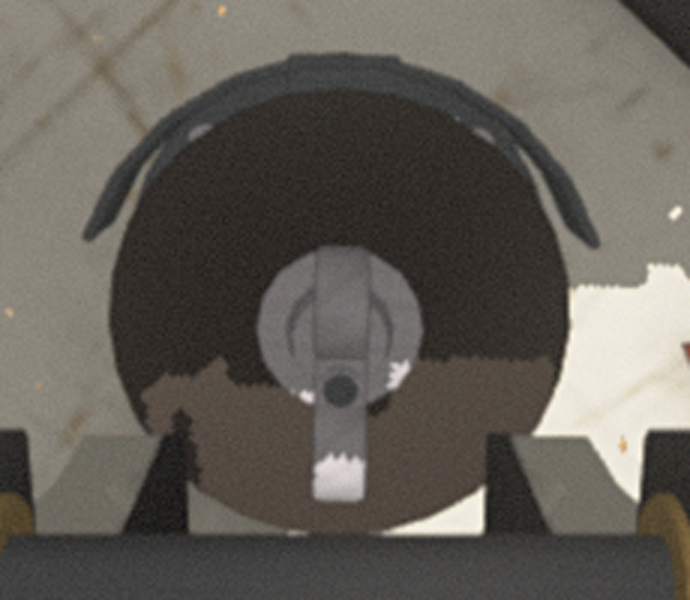

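The wings now run straight up the image at yaw 49°, with the hole at crop (341,390) and the ends at about (342,247) and (339,500).

```bash
python3 - <<'E'
from h import *
import json
s=json.load(open('s1.json'))
f=lambda u,v:(210+u/3,130+v/3)
a=onz('wrist',f(342,249),.128,s);b=onz('wrist',f(339,499),.128,s);print(a,b,np.linalg.norm(a-b),(a+b)/2,np.degrees(np.arctan2(*(a-b)[[1,0]])))
for n,p,z in(('hole',(341,390),.12),('hub',(340.5,327),.088),('disc',(340.5,310),.075)):
    w=onz('wrist',f(*p),z,s);d=(w-s['eef_pos'])[:2];y=s['ee_rot'][2];c,n_=np.cos(y),np.sin(y)
    print(n,w,'along',d@[c,n_],'across',d@[-n_,c])
E
```

```text
[0.51108423 0.3043782  0.128     ] [0.47337059 0.26187137 0.128     ] 0.056825609530152366 [0.49222741 0.28312478 0.128     ] 48.419369252387476
hole [0.48876651 0.27887143 0.12      ] along -0.0024862472819386396 across -0.00014591156205311497
hub [0.49248937 0.28304427 0.088     ] along 0.0031054566202102433 across -0.00021763606124852364
disc [0.49319384 0.28373801 0.075     ] along 0.004091206231397473 across -0.0002941164910344277
```

Across-wing centring is within 0.3 mm and the angle within 0.6°. The along-wing estimates differ by a few mm, which the long wings tolerate. I'll descend and close on the wings.

{"method": "move_arm", "body": {
  "rows": [
    {"delta_pos":[0.1,0.1,-2],"delta_rot":[0,0,-0.4],"hand":5},
    {"delta_pos":[0,0,-2.3],"delta_rot":[0,0,0],"hand":5},
    {"delta_pos":[0,0,-2],"delta_rot":[0,0,0],"hand":5},
    {"delta_pos":[0,0,-1.5],"delta_rot":[0,0,0],"hand":5},
    {"delta_pos":[0,0,-0.5],"delta_rot":[0,0,0],"hand":4},
    {"delta_pos":[0,0,0],"delta_rot":[0,0,0],"hand":3},
    {"delta_pos":[0,0,0],"delta_rot":[0,0,0],"hand":2},
    {"delta_pos":[0,0,0],"delta_rot":[0,0,0],"hand":1.6},
    {"delta_pos":[0,0,0],"delta_rot":[0,0,0],"hand":0.8},
    {"delta_pos":[0,0,0],"delta_rot":[0,0,0],"hand":0.5}
  ],
  "force": 30
}}

```text
t: 3.35
eef_pos: [0.4922, 0.2816, 0.1163]
ee_rot: [3.14, -0.001, 0.849]
force: [4.0, -3.1, 2.0]
width: 0.012
```

```bash
python3 - <<'E'
from h import *
s=get_state();print(s['t'],s['eef_pos'],np.degrees(s['ee_rot']),s['force'],s['moment'],s['width'])
cv2.imwrite("pics/w4.png",grab_frame('wrist'))
s=get_state();print(s['t'],s['eef_pos'],np.degrees(s['ee_rot']),s['force'],s['moment'],s['width'])
E
```

```text
3.35 [0.49217971 0.28160445 0.11633777] [ 1.79921909e+02 -6.69955449e-02  4.86180068e+01] [ 3.97158221 -3.08858236  2.00365021] [-1.24198366 -1.3935401  -0.04908248] 0.011967846007734945
3.4 [0.49218644 0.28157509 0.11638367] [ 1.79924737e+02 -6.71476180e-02  4.86124479e+01] [ 4.91926913 -3.68578104  0.39981164] [-1.22840221 -1.65298961 -0.00818571] 0.011698308664593161
```

View pics/w4.png

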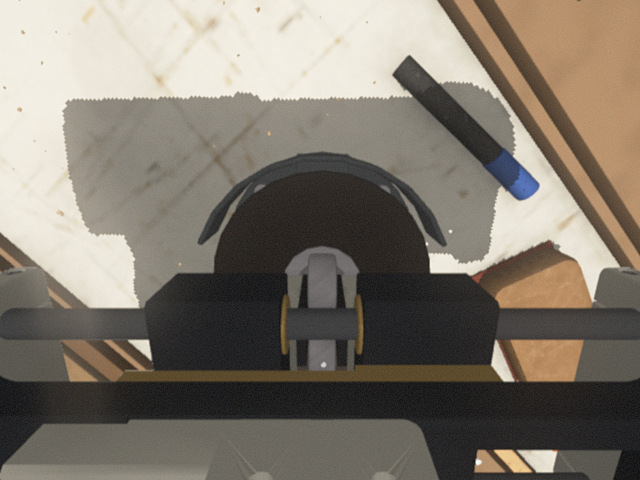

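Gripped at a 12.0 mm opening, which matches the wings' thickness. I'll feel clockwise gently first, easing the side force a little.

{"method": "move_arm", "body": {
  "rows": [
    {"delta_pos":[0.05,-0.04,0],"delta_rot":[0,0,0],"hand":0.5},
    {"delta_pos":[0,0,0],"delta_rot":[0,0,-1],"hand":0.5},
    {"delta_pos":[0,0,0],"delta_rot":[0,0,-1],"hand":0.5},
    {"delta_pos":[0,0,0],"delta_rot":[0,0,-1],"hand":0.5},
    {"delta_pos":[0,0,0],"delta_rot":[0,0,-1],"hand":0.5},
    {"delta_pos":[0,0,0],"delta_rot":[0,0,-1],"hand":0.5},
    {"delta_pos":[0,0,0],"delta_rot":[0,0,-1],"hand":0.5},
    {"delta_pos":[0,0,0],"delta_rot":[0,0,-1],"hand":0.5},
    {"delta_pos":[0,0,0],"delta_rot":[0,0,-1],"hand":0.5},
    {"delta_pos":[0,0,0],"delta_rot":[0,0,0],"hand":0.5}
  ]
}}

```text
t: 4.4
eef_pos: [0.4925, 0.2813, 0.1164]
ee_rot: [3.141, -0.001, 0.708]
force: [3.9, -4.8, 4.8]
width: 0.0118
```

```bash
python3 - <<'E'
from h import *
s=get_state();print(s['t'],s['eef_pos'],np.degrees(s['ee_rot']),s['force'],s['moment'],s['width'])
E
```

```text
4.4 [0.49249594 0.28132299 0.1163539 ] [ 1.79944711e+02 -6.44286317e-02  4.05383896e+01] [ 3.91262907 -4.78335332  4.79653626] [-1.49246409 -1.24056229  0.03385537] 0.011761186264747394
```

It gives clockwise: the tool turned 8°, the torque is tiny (0.03 N m) and the opening hasn't changed. I'll carry on.

{"method": "move_arm", "body": {
  "rows": [
    {"delta_pos":[0.02,-0.03,0],"delta_rot":[0,0,-2],"hand":0.5},
    {"delta_pos":[0,0,0],"delta_rot":[0,0,-4],"hand":0.5},
    {"delta_pos":[0,0,0],"delta_rot":[0,0,-4],"hand":0.5},
    {"delta_pos":[0,0,0],"delta_rot":[0,0,-4],"hand":0.5},
    {"delta_pos":[0,0,0],"delta_rot":[0,0,-4],"hand":0.5},
    {"delta_pos":[0,0,0],"delta_rot":[0,0,-4],"hand":0.5},
    {"delta_pos":[0,0,0],"delta_rot":[0,0,-4],"hand":0.5},
    {"delta_pos":[0,0,0],"delta_rot":[0,0,-4],"hand":0.5},
    {"delta_pos":[0,0,0],"delta_rot":[0,0,-4],"hand":0.5},
    {"delta_pos":[0,0,0],"delta_rot":[0,0,-2],"hand":0.5}
  ]
}}

```text
t: 5.4
eef_pos: [0.4931, 0.2798, 0.1163]
ee_rot: [3.14, -0.001, 0.077]
force: [8.7, -9.5, 6.0]
width: 0.0116
```

```bash
python3 - <<'E'
from h import *
s=get_state();print(s['t'],s['eef_pos'],np.degrees(s['ee_rot']),s['force'],s['moment'],s['width'])
E
```

```text
5.4 [0.49305364 0.27982493 0.11631199] [ 1.79888088e+02 -7.93863572e-02  4.42110787e+00] [ 8.65286202 -9.52791794  6.03671297] [-3.42445562 -2.66379068  0.13056081] 0.011571291461999693
```

{"method": "move_arm", "body": {
  "rows": [
    {"delta_pos":[0.05,-0.1,0],"delta_rot":[0,0,-2],"hand":0.5},
    {"delta_pos":[0.05,-0.05,0],"delta_rot":[0,0,-4],"hand":0.5},
    {"delta_pos":[0,0,0],"delta_rot":[0,0,-4],"hand":0.5},
    {"delta_pos":[0,0,0],"delta_rot":[0,0,-4],"hand":0.5},
    {"delta_pos":[0,0,0],"delta_rot":[0,0,-4],"hand":0.5},
    {"delta_pos":[0,0,0],"delta_rot":[0,0,-4],"hand":0.5},
    {"delta_pos":[0,0,0],"delta_rot":[0,0,-4],"hand":0.5},
    {"delta_pos":[0,0,0],"delta_rot":[0,0,-4],"hand":0.5},
    {"delta_pos":[0,0,0],"delta_rot":[0,0,-2],"hand":0.5},
    {"delta_pos":[0,0,0],"delta_rot":[0,0,0],"hand":0.5}
  ]
}}

```text
t: 6.4
eef_pos: [0.4929, 0.2783, 0.1163]
ee_rot: [3.14, -0.001, -0.48]
force: [1.0, -7.4, 10.5]
width: 0.0121
```

```bash
python3 - <<'E'
from h import *
s=get_state();print(s['t'],s['eef_pos'],np.degrees(s['ee_rot']),s['force'],s['moment'],s['width'])
E
```

```text
6.4 [0.49286346 0.278296   0.11628752] [ 1.79890153e+02 -4.16387259e-02 -2.75195325e+01] [ 1.02158676 -7.36568037 10.52363932] [-2.66329849 -0.25524803 -0.04378758] 0.012076564013044685
```

It has turned about 76°. Now release and lift straight up.

{"method": "move_arm", "body": {
  "rows": [
    {"delta_pos":[0,0,0],"delta_rot":[0,0,0],"hand":3},
    {"delta_pos":[0,0,0],"delta_rot":[0,0,0],"hand":5},
    {"delta_pos":[0,0,0],"delta_rot":[0,0,0],"hand":5},
    {"delta_pos":[0,0,0],"delta_rot":[0,0,0],"hand":5},
    {"delta_pos":[0,0,1],"delta_rot":[0,0,0],"hand":5},
    {"delta_pos":[0,0,2.5],"delta_rot":[0,0,0],"hand":5},
    {"delta_pos":[0,0,3],"delta_rot":[0,0,0],"hand":5},
    {"delta_pos":[0,0,3],"delta_rot":[0,0,0],"hand":5},
    {"delta_pos":[0,0,2],"delta_rot":[0,0,0],"hand":5},
    {"delta_pos":[0,0,1],"delta_rot":[0,0,0],"hand":5}
  ]
}}

```text
t: 7.4
eef_pos: [0.4935, 0.2803, 0.2435]
ee_rot: [-3.138, -0.001, -0.478]
force: [0.2, 0.2, 0.2]
width: 0.0499
```

{"method": "move_arm", "body": {
  "rows": [
    {"delta_pos":[0,0,0],"delta_rot":[0,0,0],"hand":5},
    {"delta_pos":[0,0,0],"delta_rot":[0,0,0],"hand":5},
    {"delta_pos":[0,0,0],"delta_rot":[0,0,0],"hand":5},
    {"delta_pos":[0,0,0],"delta_rot":[0,0,0],"hand":5},
    {"delta_pos":[0,0,0],"delta_rot":[0,0,0],"hand":5},
    {"delta_pos":[0,0,0],"delta_rot":[0,0,0],"hand":5},
    {"delta_pos":[0,0,0],"delta_rot":[0,0,0],"hand":5},
    {"delta_pos":[0,0,0],"delta_rot":[0,0,0],"hand":5},
    {"delta_pos":[0,0,0],"delta_rot":[0,0,0],"hand":5},
    {"delta_pos":[0,0,0],"delta_rot":[0,0,0],"hand":5}
  ]
}}

```text
t: 8.4
eef_pos: [0.4929, 0.2797, 0.2406]
ee_rot: [-3.142, 0.0, -0.478]
force: [-0.5, 0.7, 0.3]
width: 0.0499
```

```bash
python3 - <<'E'
from h import *
s=get_state();print(s['t'],s['eef_pos'],np.degrees(s['ee_rot']),s['force'],s['qd'].round(3),s['width'])
import json;json.dump({k:np.array(s[k]).tolist() for k in('eef_pos','ee_rot')},open('s2.json','w'))
cv2.imwrite("pics/w5.png",grab_frame('wrist'))
E
```

```text
8.4 [0.49291324 0.27967827 0.24058779] [-1.79995254e+02  6.83401765e-04 -2.74016644e+01] [-0.5341329   0.69849747  0.28092768] [-0.001 -0.001  0.003 -0.001  0.001  0.001] 0.04991862735667233
```

View pics/w5.png

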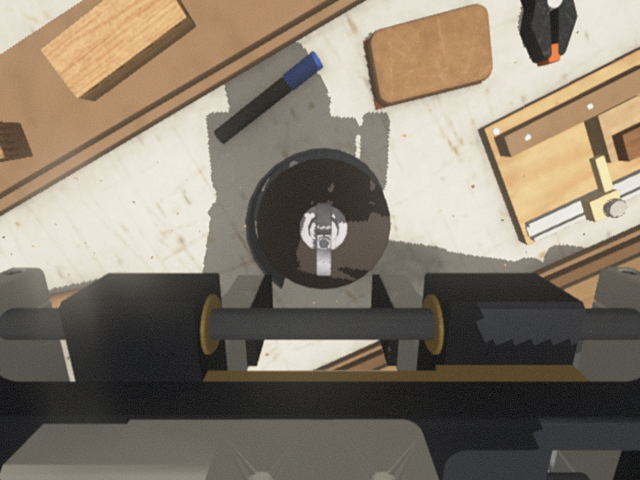

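The wings now lie vertical in the image, from (323,205) to (323,275). They point along yaw −27°, against +49° before, so the nut has turned about 76° clockwise. The arm is clear and at rest.

```bash
python3 -c "
from station import *
print(job_done())"
```

```text
the job is handed in; nothing more can be done
None
```

I slackened the grinding disc's wing nut by about 76° clockwise, let go, and handed the job in at about 8.4 s.

- **Turn:** I gripped the wings and felt the nut give over the first 8°, with almost no torque. I then turned it the rest of the way in small steps. The wings moved from yaw +49° to −27°, and the last wrist image shows them still along the new direction after release.
- **Forces:** The readings I took between moves never passed about 14 N at the wrist.
- **At hand-in:** The arm was at rest with the fingertips about 9 cm above the nut, and the force reading was near zero.
- **Felt wheel:** The arm never went near the polisher's nut. I didn't take a second image of it.
- **Disagreements:**
    - My first wing angle, from the low-resolution top view, was 58°. The wrist camera gave 49°, and I used that.
    - Estimates of the turning axis along the wings differed by up to about 6 mm, so I eased the position during the turn as side force built up.

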